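# Snap the lid onto a polishing pot and keep it pressed

## Robot

A 6-joint arm with a two-finger parallel gripper is mounted at the origin on the work surface. World frame = base frame: x ahead of the robot, y to its left, z up, the work surface at z = 0. Lengths are in m, angles in rad, forces in N, time in s.
With the tool pointing down it reaches from about 0.375 to 0.9 m from the base axis. Payload 3.1 kg.
Tool frame: the origin (TCP) lies between the finger pads; the fingertips stand 11 mm ahead of it and the grasp point (between the pads) lies 8 mm behind it; z points along the fingers, y is the direction in which the jaws open and shut (so a half turn about z gives the same grasp; the last joint's range is limited). The gripper opens to 85 mm and grips with 20 to 120 N. Pads are 22 mm wide; open, the fingers measure 114 mm over their backs; the gripper's body (76 mm by 85 mm) begins 54 mm behind the grasp point. The pads swing forward as they close: fully open they stand 13 mm farther back than shut.
Start: joints at [-1.419, 0.527, 1.433, -0, 1.181, -0.178], TCP at [0.203, -0.591, 0.242] pointing down, gripper open.
Joint ranges: [-3.08, 3.08], [-0.75, 2.2], [0.22, 2.44], [-1.43, 4.57], [0, 2.65], [-2.85, 2.85]. Speed limits (rad/s): [2.79, 2.79, 3.14, 3.14, 3.14, 3.14].

## Interface

Orientations are given as a unit quaternion [x, y, z, w].
In Python, from station import manip gives the robot as it stands.
- The arm moves only by the tool move_arm, never from a script. Its argument "deltas" is a list of rows, each a list of 5 numbers: the shift along the tool's x, y, z in units of 40 cm (1.0 is 40 cm), then the turn about the tool's z in units of 0.5 rad (1.0 is 0.5 rad), then the opening in per cent of the stroke, from 0 (shut) to 100 (fully open). In form: [[x, y, z, twist, grip], ...]. A call has exactly 8 rows; each row is the pose to reach, as a shift and turn from the pose commanded when the call began, along the tool's axes at that moment; what a row does not reach only later rows make up. A row lasts 1/12 s, in which the tool goes at most 41.7 mm and 7.16 degrees, less where a joint would pass 70% of its speed; a pose out of reach is approached as far as the arm can. A call with a number of a shift or a turn outside -1 to 1 is refused whole. A call with a gripper value outside its range is refused whole. The fingers move at their own pace and stop on an object; "force" is the grip in N (left out, the last holds). Time passes only in rows, so rows that repeat a pose let the fingers close, or fill a call up. It gives the time, the measured TCP pose, the force and the opening at its end, in the units of the state.
- manip.sense(): the state, without advancing time (a new reading comes with each control period).
- manip.snapshot(name): name is "side" or "top"; returns (picture, depth): 400x640x3 uint8, red, green, blue; 400x640 float32, m along the optical axis (not along the pixel's ray), 0 where there is no reading.
- manip.get_calibration(name): a dict with "vfov" (degrees; the focal length in pixels is half the picture's height over the tangent of half this angle, whatever the lens; pixels are square), "cx", "cy" (the principal point, pixels), "pose" (4x4, takes a point from camera to world coordinates). Camera axes: x right, y down, z forward; pixel columns grow to the right and rows downward; lengths in m; the calibration is good to about 2 mm. A picture is of the moment at which its call begins. get_calibration takes no time and is no camera call.
- manip.sign_off(): hands the job in, once; it reports no verdict.
The state is a dict: "t": time; "q": joint angles; "qd": joint speeds; "tau": joint torques, N m; "tcp_pos": TCP position; "tool_rot": TCP orientation; "force": force on the tool from outside, world axes, zero at the start; "ft_torque": the same for the moment, N m; "finger_gap": opening from 0.0 (shut) to 1.0 (fully open).
Only numpy, scipy, OpenCV 4.12 (cv2) and the standard library are available. Lean on these libraries where they do the work, as an engineer would, in place of code of your own. Each camera call takes 0.05 s, during which the arm holds its last target.

## Task

Close the polishing pot on the jeweller's bench: pick up the lid that fits it, the middle-sized of the three, set it level on the pot's spring clips and press it straight down until it gives way suddenly and clicks home under all the clips. Then keep pressing firmly with the gripper so that the rubber seal stays squeezed about half-way or more, and finish in that state, still pressing the lid down and not letting go. Leave the other two lids and the things lying about where they are.

Things in the scene. Friction and masses are not known exactly. Their poses are not given: they have to be found in the camera images.
- pot: The polishing pot: clear round tub, 80 mm outside and 72 mm inside diameter, steel shot in its bottom, on a wooden base 120 x 120 x 14 mm screwed to the bench (it cannot move). Origin: centre of the base's underside, z up. A black rubber seal ring lies on its rim; four steel spring clips stand around it at its own +x, +y, -x and -y.
- pot_mouth (a point): Centre of the pot's mouth, level with the top of the uncompressed seal ring, 66 mm above the bench; z up.
- clip_nose (a point): Inner tip of the nose of the clip on the pot's +x side, 39 mm from the pot's axis, 79 mm above the bench (the other three are alike). Noses are round, 4 mm radius, 24 mm wide, tops at 83 mm; the clips' backs are 49 mm from the axis. They spring outward while a lid is pressed past, then close over its rim plate.
- seal (a joint): How far the springy rubber seal ring on the pot's rim is squeezed down (m): 0 free, 0.004 fully squeezed; about 4 N per mm, so 16 N at the end of its travel.
- lid_mid: The lid that fits: the middle-sized of three look-alike round white plastic lids, 60 to 130 g, upright on the bench. Origin: centre of its underside, z up. From below: plug 68 mm in diameter (tapered foot), 20 mm high; rim plate 85 mm in diameter, 8 mm thick, lower edge tapered to 78 mm; round knob 24 mm in diameter, 25 mm high; 53 mm in all.
- lid_mid_knob (a point): Centre of the top face of the middle lid's knob, 53 mm above its origin. Set on the pot, lid meets the clips with its origin 4 to 6 mm below pot_mouth; pressing then takes up to 10 to 20 N, until the clips ride over the plate's edge and the force suddenly drops. Clicked home, just touching the seal, the origin is 20 mm below pot_mouth; pressing on squeezes the seal up to 4 mm further.
- lid_big: Bystander: the largest lid, same shape and knob, rim plate 108 mm, plug 92 mm, 53 mm high; too big for the pot. Origin: centre of its underside.
- lid_small: Bystander: the smallest lid, same shape and knob, rim plate 60 mm, plug 44 mm, 53 mm high; too small for the pot. Origin: centre of its underside.
- jar: Bystander: small jar, 44 mm in diameter, 45 mm high; origin under its centre.
- block: Bystander: yellow block 70 x 55 x 20 mm with a black stamp on top, 54 mm high in all; origin under its centre.
- cup: Bystander: white cup, 60 mm in diameter, 45 mm high; origin under its centre.
- driver: Bystander: screwdriver, 150 mm long, lying flat along its x axis.
- hammer: Bystander: hammer, 200 mm long, lying flat along its x axis.
- brush: Bystander: brush, 160 mm long, lying flat along its x axis.

How it is judged:
By the outcome, as a careful person would: the job done as asked, in the order asked, and still so for the second after the job is handed in, while the arm keeps its last pose, push and grip.
It also fails if it takes over 62 s, if anything falls off the work surface, if the arm or the gripper's body presses on something with over 40 N, if the wrist force passes 120 N, or if a joint passes its speed limit or range.

## Working session

There is one attempt and no reset: what is moved stays moved. The work goes in short steps, Python scripts to look and compute and a tool call to move; the robot and the scene stay as the last step left them, time stands still between calls to the robot, and variables do not carry over. Pictures are saved under pics/ and viewed, and the job is handed in when it is done.

Besides the shell and the picture viewer there is one more tool, called after "Call:" by a JSON object that holds its "method" and its "body", one argument or row to a line. move_arm: Moves the arm, as the interface text tells. Its arguments: {"type":"object","properties":{"deltas":{"type":"array","items":{"type":"array","items":{"type":"number"}}},"force":{"type":"number"}},"required":["deltas"]}

```bash
mkdir -p pics; ls; python3 - <<'E'
from station import manip
import cv2, numpy as np
s=manip.sense(); print({k:np.round(v,3) for k,v in s.items()})
for n in("top","side"):
    im,d=manip.snapshot(n); c=manip.get_calibration(n); print(n,c)
    cv2.imwrite(f"pics/{n}0.png",im[...,::-1]); np.savez(f"{n}0.npz",im=im,d=d)
E
```

```text
pics
{'t': np.float64(0.0), 'q': array([-1.419,  0.528,  1.434, -0.   ,  1.181, -0.179]), 'qd': array([ 0.   ,  0.   ,  0.   ,  0.001, -0.001,  0.001]), 'tau': array([ 0.0000e+00, -4.4235e+01, -1.7803e+01,  0.0000e+00,  8.0000e-03,
       -0.0000e+00]), 'tcp_pos': array([ 0.203, -0.59 ,  0.241]), 'tool_rot': array([ 0.986,  0.165, -0.   , -0.001]), 'force': array([ 0.109,  0.155, -0.452]), 'ft_torque': array([-0.004, -0.015, -0.004]), 'finger_gap': np.float64(1.0)}
top {'vfov': 56.8870990571676, 'cx': 316.05418114739956, 'cy': 198.77624752875906, 'pose': array([[-3.99884224e-03, -9.93957622e-01,  1.09691631e-01,
         4.59846842e-01],
       [-9.99401555e-01,  2.03408854e-04, -3.45903267e-02,
        -2.51225613e-02],
       [ 3.43590067e-02, -1.09764308e-01, -9.93363607e-01,
         9.03437105e-01],
       [ 0.00000000e+00,  0.00000000e+00,  0.00000000e+00,
         1.00000000e+00]])}
side {'vfov': 45.73215903745941, 'cx': 312.32572934486063, 'cy': 207.80911863140392, 'pose': array([[-9.96486528e-01, -6.20578477e-02,  5.62443165e-02,
         5.11790222e-01],
       [-8.37530543e-02,  7.39636581e-01, -6.67774778e-01,
         6.22800905e-01],
       [-1.59688447e-04, -6.70139203e-01, -7.42235423e-01,
         8.29602446e-01],
       [ 0.00000000e+00,  0.00000000e+00,  0.00000000e+00,
         1.00000000e+00]])}
```

View pics/top0.png

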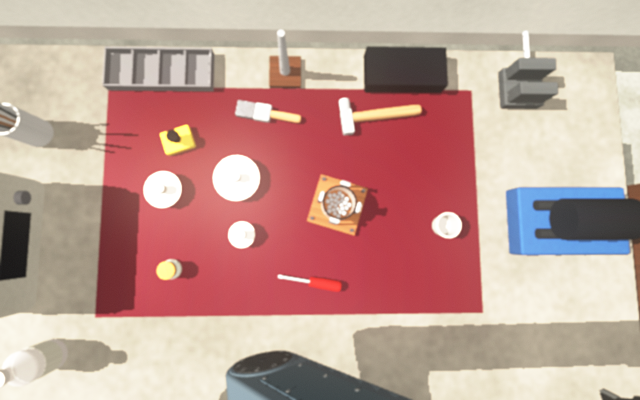

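View pics/side0.png

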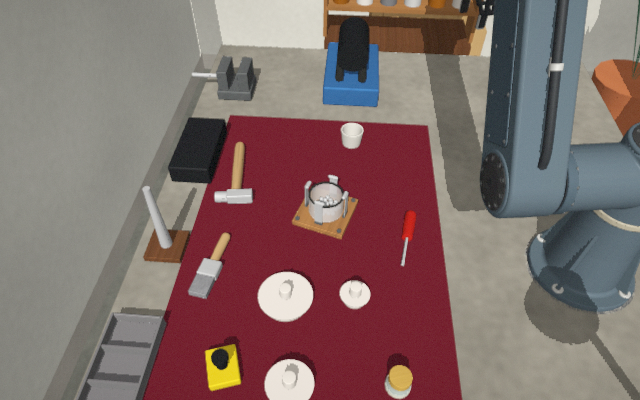

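The top view shows lids at (236,178) largest, (163,189) middle and (241,235) smallest, with the pot at (338,204). In the side view the middle lid is at (289,384) and the pot at (326,203). Next I'll measure positions.

```bash
cat > h.py <<'E'
import numpy as np, cv2
from station import manip
def K(n):
    c=manip.get_calibration(n); f=200/np.tan(np.radians(c['vfov']/2)); return f,c['cx'],c['cy'],np.array(c['pose'])
def cloud(n,d):
    f,cx,cy,P=K(n); v,u=np.mgrid[:400,:640]
    p=np.stack([(u-cx)/f*d,(v-cy)/f*d,d],-1); w=p@P[:3,:3].T+P[:3,3]; w[d<=0]=np.nan; return w
def ray(n,u,v,z):
    f,cx,cy,P=K(n); r=P[:3,:3]@np.array([(u-cx)/f,(v-cy)/f,1]); o=P[:3,3]; return o+r*(z-o[2])/r[2]
def proj(n,p):
    f,cx,cy,P=K(n); c=P[:3,:3].T@(np.array(p)-P[:3,3]); return np.array([f*c[0]/c[2]+cx,f*c[1]/c[2]+cy])
E
python3 - <<'E'
from h import *
for n in("top","side"):
    D=np.load(n+'0.npz'); im=D['im'];w=cloud(n,D['d'])
    print(n,'table z',[np.round(w[v,u],3) for u,v in ([(300,130),(400,250),(130,230)] if n=='top' else [(250,250),(380,330),(400,160)])])
    hsv=cv2.cvtColor(im,cv2.COLOR_RGB2HSV)
    m=((hsv[...,1]<60)&(hsv[...,2]>150)).astype(np.uint8)
    cs,_=cv2.findContours(m,cv2.RETR_EXTERNAL,cv2.CHAIN_APPROX_NONE)
    for c in cs:
        if 300<cv2.contourArea(c)<5000:
            (u,v),ax,an=cv2.fitEllipse(c); 
            mm=np.zeros((400,640),np.uint8); cv2.drawContours(mm,[c],-1,1,-1)
            p=w[mm>0]; z=p[:,2]; rim=p[(z>.02)&(z<.034)]; kn=p[(z>.046)&(z<.06)]
            f=K(n)[0]
            print(np.round([u,v],1),np.round(ax,1),'ray28',np.round(ray(n,u,v,.028),4),'diam',np.round(max(ax)*np.median(D['d'][mm>0])/f,4))
            if len(rim)>20: print('   rim',np.round((np.nanpercentile(rim[:,:2],1,0)+np.nanpercentile(rim[:,:2],99,0))/2,4),np.ptp(rim[:,:2],axis=0).round(3),'z',np.median(rim[:,2]).round(4))
            if len(kn)>5: print('   knob',len(kn),np.median(kn,0).round(4))
    # pot
    for nm,(z0,z1) in {'base':(.008,.019),'high':(.055,.09)}.items():
        sel=(abs(w[...,0]-.46)<.12)&(abs(w[...,1]+.05)<.12)&(w[...,2]>z0)&(w[...,2]<z1)
        p=w[sel]; print(nm,len(p),np.nanmin(p,0).round(4),np.nanmax(p,0).round(4)) if len(p) else 0
        if len(p): print(cv2.minAreaRect(p[:,:2].astype(np.float32)))
    a=(270,140,400,270) if n=='top' else (270,150,390,260)
    cr=im[a[1]:a[3],a[0]:a[2]]; cv2.imwrite(f'pics/pot_{n}.png',cv2.resize(cr,None,fx=5,fy=5,interpolation=cv2.INTER_CUBIC)[:600,:800,::-1])
E
```

```text
top table z [array([ 0.732, -0.017,  0.005]), array([ 0.434, -0.261,  0.001]), array([0.484, 0.389, 0.003])]
base 1252 [ 0.3413 -0.17    0.0081] [0.5799 0.0323 0.0189]
((0.4743216931819916, -0.07310355454683304), (0.14798960089683533, 0.2549175024032593), 73.8404312133789)
high 298 [ 0.4972 -0.1552  0.0554] [ 0.5797 -0.0604  0.0873]
((0.5451773405075073, -0.10834868252277374), (0.07920779287815094, 0.07919048517942429), 27.85504150390625)
side table z [array([0.699, 0.013, 0.002]), array([0.419, 0.18 , 0.001]), array([ 0.363, -0.303,  0.006])]
[289.  380.8] [42.3 51.4] ray28 [0.5789 0.3028 0.028 ] diam 0.0874
   rim [0.5781 0.3004] [0.084 0.074] z 0.0293
   knob 173 [0.5778 0.308  0.0537]
[622.  333.2] [40.3 91.9] ray28 [-0.0206  0.1636  0.028 ] diam 0.1744
[354.5 294. ] [27.2 30.6] ray28 [0.4713 0.1211 0.028 ] diam 0.0593
   rim [0.4714 0.1201] [0.059 0.059] z 0.029
   knob 124 [0.4714 0.122  0.0533]
[285. 296.] [48.9 54.6] ray28 [0.6062 0.1369 0.028 ] diam 0.1059
   rim [0.6062 0.1346] [0.107 0.108] z 0.0294
   knob 126 [0.6055 0.1365 0.0537]
[205.3 274.6] [18.3 43.5] ray28 [0.7727
[... 427 characters left out ...]
-0.1041] [0.075 0.088] z 0.029
   knob 280 [ 0.5443 -0.107   0.0528]
[179.5 201.4] [44.1 52.1] ray28 [ 0.8794 -0.0926  0.028 ] diam 0.1243
[351.4 134.5] [21.4 26.6] ray28 [ 0.4913 -0.3676  0.028 ] diam 0.0703
   rim [ 0.4922 -0.3665] [0.048 0.059] z 0.0281
   knob 41 [ 0.4824 -0.3695  0.0469]
[476.7  64.4] [ 28.1 146.2] ray28 [ 0.1101 -0.7447  0.028 ] diam 0.4576
base 821 [ 0.3423 -0.1558  0.008 ] [0.5799 0.0346 0.019 ]
((0.45908084511756897, -0.07600158452987671), (0.13310064375400543, 0.24942371249198914), 66.26578521728516)
high 544 [ 0.4943 -0.1577  0.0551] [ 0.5799 -0.0584  0.0869]
((0.5426366329193115, -0.10804418474435806), (0.0815710499882698, 0.0829184278845787), 27.258712768554688)
```

View pics/pot_top.png

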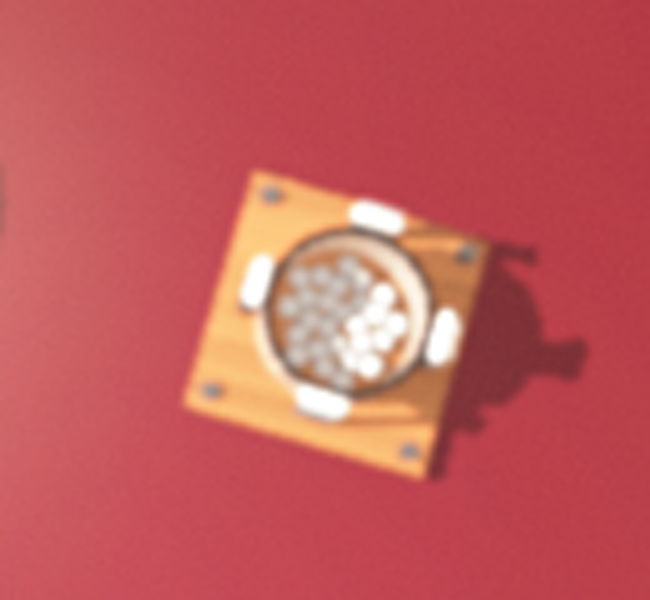

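View pics/pot_side.png

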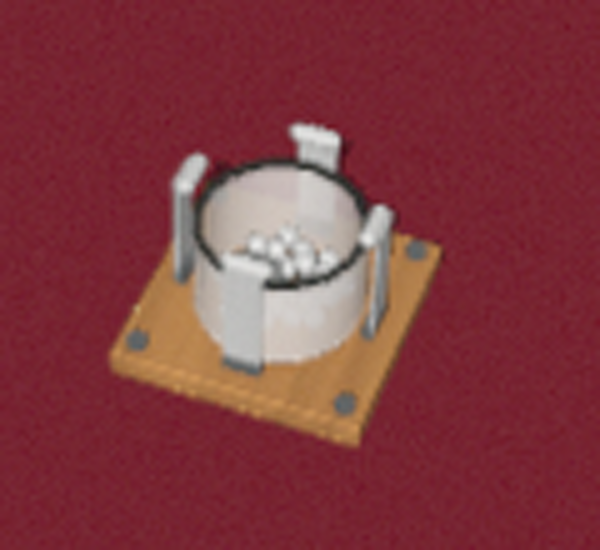

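```bash
python3 - <<'E'
from h import *
for n in("top","side"):
    D=np.load(n+'0.npz'); im=D['im'];w=cloud(n,D['d'])
    loc=(np.hypot(w[...,0]-.545,w[...,1]+.107)<.1)
    for z0,z1 in((.009,.02),(.073,.092),(.058,.072)):
        m=(loc&(w[...,2]>z0)&(w[...,2]<z1)).astype(np.uint8)
        m=cv2.morphologyEx(m,cv2.MORPH_OPEN,np.ones((2,2)))if z0<.02 else m
        N,l,st,ce=cv2.connectedComponentsWithStats(m)
        for i in range(1,N):
            p=w[l==i]
            if len(p)>3: print(n,z0,len(p),p.mean(0).round(4),p.min(0).round(3),p.max(0).round(3))
        p=w[m>0]
        if len(p)>5:print('  rect',cv2.minAreaRect(p[:,:2].astype(np.float32)))
    # wood mask
    hsv=cv2.cvtColor(im,cv2.COLOR_RGB2HSV)
    m=((hsv[...,0]>8)&(hsv[...,0]<25)&(hsv[...,1]>90)&loc).astype(np.uint8)
    c=max(cv2.findContours(m,cv2.RETR_EXTERNAL,cv2.CHAIN_APPROX_NONE)[0],key=cv2.contourArea)
    r=np.array([ray(n,*q[0],.014)[:2] for q in c],np.float32); print('wood',cv2.minAreaRect(r))
    # mid lid
    if n=='top':
        m=((hsv[...,1]<70)&(hsv[...,2]>150)).astype(np.uint8)
        m2=np.zeros_like(m); m2[150:230,130:210]=m[150:230,130:210]
        c=max(cv2.findContours(m2,cv2.RETR_EXTERNAL,cv2.CHAIN_APPROX_NONE)[0],key=cv2.contourArea)
        r=np.array([ray(n,*q[0],.024)[:2] for q in c],np.float32); print('lid',cv2.minEnclosingCircle(r),cv2.fitEllipse(r))
        k=w[150:230,130:210]; k=k[(k[...,2]>.047)&(k[...,2]<.06)]; print('knob',len(k),k.mean(0),k.min(0),k.max(0))
        cv2.imwrite('pics/lid_top.png',cv2.resize(im[140:240,100:280],None,fx=4,fy=4,interpolation=cv2.INTER_CUBIC)[...,::-1])
E
```

```text
top 0.009 1031 [nan nan nan] [nan nan nan] [nan nan nan]
top 0.009 210 [nan nan nan] [nan nan nan] [nan nan nan]
top 0.009 31 [ 0.5743 -0.104   0.0191] [ 0.568 -0.115  0.011] [ 0.58  -0.091  0.033]
top 0.009 51 [ 0.5633 -0.1338  0.0175] [ 0.546 -0.144  0.011] [ 0.577 -0.12   0.032]
top 0.009 16 [ 0.5586 -0.0838  0.0225] [ 0.553 -0.089  0.013] [ 0.565 -0.079  0.034]
top 0.009 20 [ 0.5394 -0.0825  0.018 ] [ 0.529 -0.085  0.01 ] [ 0.548 -0.08   0.032]
top 0.009 6 [ 0.54   -0.1125  0.0183] [ 0.537 -0.114  0.012] [ 0.543 -0.11   0.029]
top 0.009 52 [ 0.5222 -0.1312  0.0323] [ 0.508 -0.143  0.012] [ 0.538 -0.113  0.07 ]
top 0.009 4 [ 0.5351 -0.1705  0.004 ] [ 0.534 -0.172 -0.   ] [ 0.537 -0.168  0.015]
top 0.009 15 [ 0.517  -0.0985  0.027 ] [ 0.511 -0.106  0.011] [ 0.523 -0.093  0.067]
  rect ((0.5433902144432068, -0.11167483776807785), (0.12149525433778763, 0.11972001940011978), 72.9792251586914)
top 0.073 41 [ 0.5869 -0.1208  0.0819] [ 0.582 -0.131  0.075] [ 0.593 -0.11   0.086]
top 0.073 40 [ 0.5578 -0.0666  0.082 ] [ 0.548 -0.072  0.075] [ 0.568 -0.06   0.087]
top 0.073 40 [ 0.5326 -0.
[... 1364 characters left out ...]
-0.083  0.086]
side 0.073 56 [ 0.5557 -0.0646  0.0811] [ 0.545 -0.074  0.073] [ 0.567 -0.058  0.087]
  rect ((0.5430296063423157, -0.10616950690746307), (0.08155789226293564, 0.08202186226844788), 29.952796936035156)
side 0.058 337 [ 0.5427 -0.1095  0.0644] [ 0.504 -0.158  0.058] [ 0.581 -0.06   0.072]
side 0.058 9 [ 0.5888 -0.119   0.0625] [ 0.585 -0.131  0.058] [ 0.59  -0.113  0.07 ]
side 0.058 12 [ 0.4976 -0.0929  0.0648] [ 0.495 -0.1    0.058] [ 0.5   -0.085  0.071]
  rect ((0.5418758392333984, -0.10835495591163635), (0.0809442549943924, 0.08213706314563751), 28.222209930419922)
wood ((0.5432431101799011, -0.103920578956604), (0.12950053811073303, 0.12160947918891907), 72.95087432861328)
```

View pics/lid_top.png

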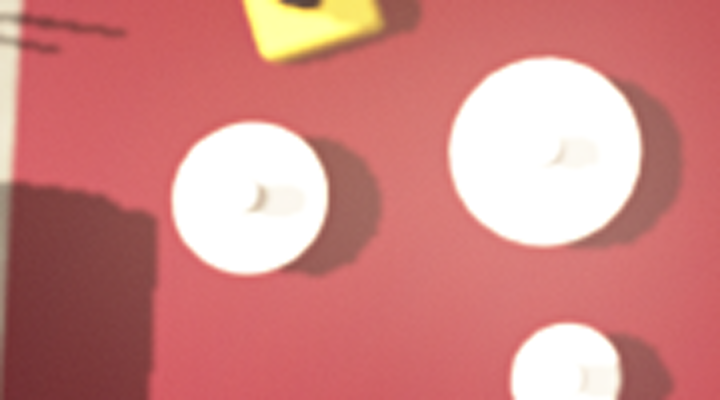

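The crops show four white clip tops around the pot's dark seal ring: (375,215), (257,280), (443,335) and (322,402) in the top crop. The white lids are overexposed.

My estimates, averaging both views, are pot (0.544, -0.107) and middle lid (0.579, 0.3055). I'll travel high first.

Call:
{"method": "move_arm", "body": {
  "deltas": [
    [0.07, -0.057, 0, 0, 100],
    [0.14, -0.114, 0, 0, 100],
    [0.21, -0.172, 0, 0, 100],
    [0.28, -0.229, 0, 0, 100],
    [0.35, -0.286, 0, 0, 100],
    [0.42, -0.343, 0, 0, 100],
    [0.49, -0.4, 0, 0, 100],
    [0.55, -0.458, 0, 0, 100]
  ],
  "force": 80
}}

```text
t: 0.77
tcp_pos: [0.3524, -0.3445, 0.2421]
tool_rot: [0.986, 0.165, 0.0, -0.0]
force: [0.3, -1.3, 0.0]
finger_gap: 1.002
```

Call:
{"method": "move_arm", "body": {
  "deltas": [
    [0.07, -0.057, 0, 0, 100],
    [0.14, -0.114, 0, 0, 100],
    [0.21, -0.172, 0, 0, 100],
    [0.28, -0.229, 0, 0, 100],
    [0.35, -0.286, 0, 0, 100],
    [0.42, -0.343, 0, 0, 100],
    [0.49, -0.4, 0, 0, 100],
    [0.55, -0.458, 0, 0, 100]
  ]
}}

```text
t: 1.43
tcp_pos: [0.5011, -0.0998, 0.2422]
tool_rot: [0.986, 0.165, 0.0, -0.0]
force: [0.5, -1.0, -0.8]
finger_gap: 1.0
```

```bash
cat >> h.py <<'E'
from scipy.spatial.transform import Rotation as R
def go(x,y,z):
    s=manip.sense(); r=R.from_quat(s['tool_rot']); d=np.array([x,y,z])-s['tcp_pos']
    print('t',round(s['t'],2),'tcp',s['tcp_pos'].round(4),'yawx',r.as_matrix()[:,0].round(4),'zax',r.as_matrix()[:,2].round(4),'F',s['force'].round(2),'T',s['ft_torque'].round(3),'gap',round(s['finger_gap'],3),'q6',s['q'][5].round(2)); print('units',(r.inv().apply(d)/.4).round(4))
E
python3 -c "
from h import *
go(.579,.3055,.15)"
```

```text
t 1.43 tcp [ 0.5011 -0.0998  0.2422] yawx [9.457e-01 3.251e-01 2.000e-04] zax [ 2.e-04  1.e-04 -1.e+00] F [ 0.47 -1.04 -0.76] T [ 0.016 -0.069  0.031] gap 1.0 q6 0.82
units [ 0.5135 -0.895   0.2305]
```

Call:
{"method": "move_arm", "body": {
  "deltas": [
    [0.035, -0.06, 0, 0, 100],
    [0.07, -0.12, 0, 0, 100],
    [0.11, -0.19, 0, 0, 100],
    [0.15, -0.26, 0, 0, 100],
    [0.19, -0.33, 0, 0, 100],
    [0.23, -0.4, 0, 0, 100],
    [0.27, -0.47, 0, 0, 100],
    [0.31, -0.54, 0, 0, 100]
  ]
}}

```text
t: 2.1
tcp_pos: [0.547, 0.1446, 0.242]
tool_rot: [0.986, 0.165, -0.0, -0.0]
force: [0.1, -0.5, -0.0]
finger_gap: 1.0
```

Call:
{"method": "move_arm", "body": {
  "deltas": [
    [0.03, -0.055, 0.03, 0, 100],
    [0.06, -0.11, 0.06, 0, 100],
    [0.09, -0.165, 0.1, 0, 100],
    [0.12, -0.22, 0.14, 0, 100],
    [0.15, -0.27, 0.18, 0, 100],
    [0.18, -0.32, 0.21, 0, 100],
    [0.2, -0.35, 0.23, 0, 100],
    [0.203, -0.355, 0.23, 0, 100]
  ]
}}

```text
t: 2.77
tcp_pos: [0.577, 0.3056, 0.1479]
tool_rot: [0.986, 0.166, -0.002, -0.0]
force: [1.0, -0.3, 0.2]
finger_gap: 1.005
```

```bash
python3 - <<'E'
from h import *
go(.579,.3055,.044)
im,d=manip.snapshot('side'); cv2.imwrite('pics/side1.png',im[...,::-1])
E
```

```text
t 2.77 tcp [0.577  0.3056 0.1479] yawx [ 0.945   0.3271 -0.0031] zax [-3.1e-03 -5.0e-04 -1.0e+00] F [ 0.96 -0.29  0.16] T [-0.014 -0.009  0.027] gap 1.005 q6 1.55
units [0.0054 0.0019 0.2597]
```

View pics/side1.png

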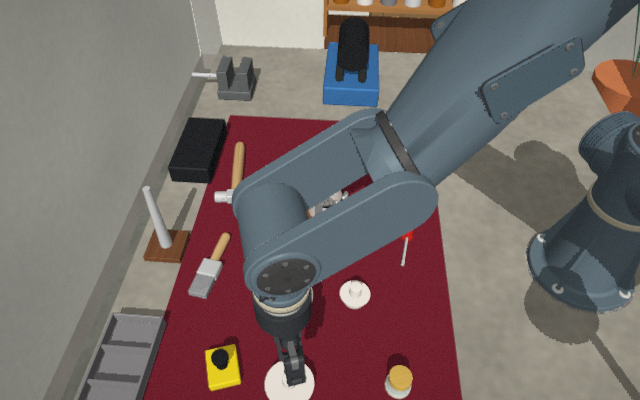

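The gripper is over the middle lid at (290,382). The arm is still settling, so I'll descend.

Call:
{"method": "move_arm", "body": {
  "deltas": [
    [0, 0, 0.04, 0, 100],
    [0, 0, 0.08, 0, 100],
    [0, 0, 0.12, 0, 100],
    [0, 0, 0.16, 0, 100],
    [0, 0, 0.2, 0, 100],
    [0, 0, 0.235, 0, 100],
    [0, 0, 0.26, 0, 100],
    [0, 0, 0.265, 0, 100]
  ]
}}

```text
t: 3.48
tcp_pos: [0.5771, 0.3024, 0.0429]
tool_rot: [0.986, 0.164, -0.001, 0.0]
force: [-0.3, -0.2, -0.4]
finger_gap: 1.001
```

```bash
python3 - <<'E'
from h import *
go(.579,.3055,.042)
for n in('side','top'):
    im,d=manip.snapshot(n); a=im[300:400,230:350] if n=='side' else im[140:240,100:220]
    cv2.imwrite(f'pics/{n}2.png',cv2.resize(a,None,fx=5,fy=5,interpolation=cv2.INTER_CUBIC)[...,::-1])
E
```

```text
t 3.48 tcp [0.5771 0.3024 0.0429] yawx [ 0.9461  0.3239 -0.003 ] zax [-0.0028 -0.0011 -1.    ] F [-0.34 -0.22 -0.37] T [ 0.046 -0.023  0.02 ] gap 1.001 q6 1.55
units [ 0.0069 -0.0059  0.0022]
```

View pics/side2.png

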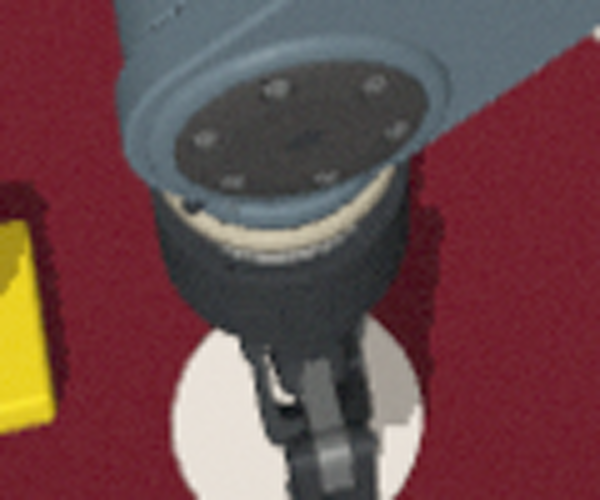

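View pics/top2.png

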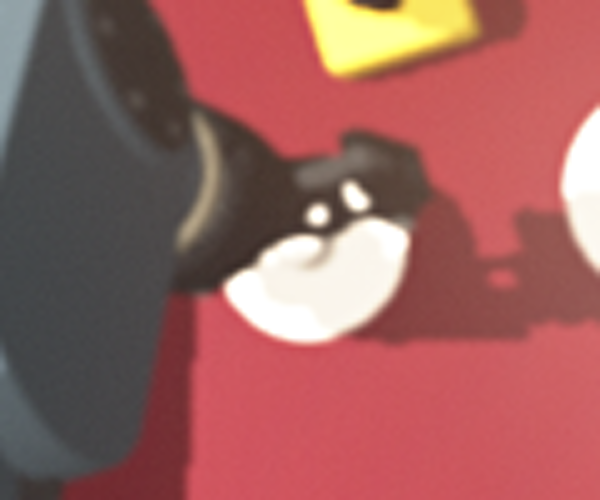

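The jaws straddle the knob in both views. I'll close gently, settle, and then firm up the grip.

Call:
{"method": "move_arm", "body": {
  "deltas": [
    [0, 0, 0.004, 0, 100],
    [0.002, 0, 0.006, 0, 100],
    [0.002, 0, 0.006, 0, 60],
    [0.002, 0, 0.006, 0, 30],
    [0.002, 0, 0.006, 0, 10],
    [0.002, 0, 0.006, 0, 5],
    [0.002, 0, 0.006, 0, 5],
    [0.002, 0, 0.006, 0, 5]
  ],
  "force": 40
}}

```text
t: 4.25
tcp_pos: [0.579, 0.3041, 0.0423]
tool_rot: [0.986, 0.165, 0.0, -0.0]
force: [-0.4, 0.4, 2.2]
finger_gap: 0.266
```

Call:
{"method": "move_arm", "body": {
  "deltas": [
    [0, 0, 0, 0, 5],
    [0, 0, 0, 0, 5],
    [0, 0, 0, 0, 5],
    [0, 0, 0, 0, 5],
    [0, 0, 0, 0, 5],
    [0, 0, 0, 0, 5],
    [0, 0, 0, 0, 5],
    [0, 0, 0, 0, 5]
  ],
  "force": 100
}}

```text
t: 4.92
tcp_pos: [0.5793, 0.3041, 0.0425]
tool_rot: [0.986, 0.165, 0.001, -0.0]
force: [-0.7, 0.8, 5.4]
finger_gap: 0.241
```

```bash
python3 - <<'E'
from h import *
go(.579,.3055,.042)
E
```

```text
t 4.92 tcp [0.5793 0.3041 0.0425] yawx [0.9458 0.3247 0.0015] zax [ 1.4e-03  5.0e-04 -1.0e+00] F [-0.72  0.75  5.44] T [0.087 0.051 0.058] gap 0.241 q6 1.55
units [ 0.0004 -0.0037  0.0014]
```

Call:
{"method": "move_arm", "body": {
  "deltas": [
    [0, 0, -0.01, 0, 5],
    [0, 0, -0.03, 0, 5],
    [0, 0, -0.06, 0, 5],
    [0, 0, -0.1, 0, 5],
    [0, 0, -0.15, 0, 5],
    [0, 0, -0.2, 0, 5],
    [0, 0, -0.24, 0, 5],
    [0, 0, -0.25, 0, 5]
  ]
}}

```text
t: 5.58
tcp_pos: [0.5804, 0.3045, 0.1458]
tool_rot: [0.986, 0.165, 0.003, -0.0]
force: [0.3, 0.4, -1.3]
finger_gap: 0.243
```

```bash
python3 - <<'E'
from h import *
go(.544,-.1074,.2)
for n in('side','top'):
    im,d=manip.snapshot(n); a=im[280:400,230:380] if n=='side' else im[120:240,100:250]
    cv2.imwrite(f'pics/{n}3.png',cv2.resize(a,None,fx=5,fy=5,interpolation=cv2.INTER_CUBIC)[...,::-1])
E
```

```text
t 5.58 tcp [0.5804 0.3045 0.1458] yawx [0.9457 0.325  0.0061] zax [ 0.0058  0.0018 -1.    ] F [ 0.33  0.37 -1.3 ] T [ 0.011 -0.054  0.015] gap 0.243 q6 1.55
units [-0.4199  0.9442 -0.1379]
```

View pics/side3.png

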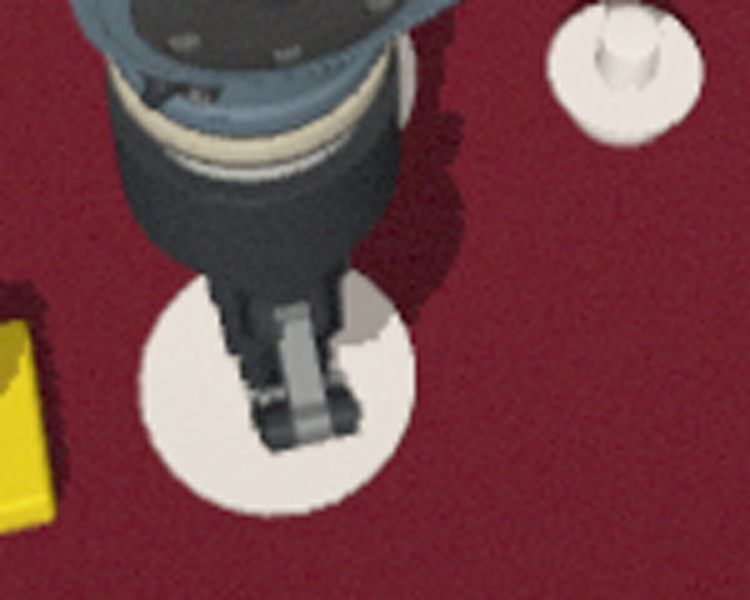

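View pics/top3.png

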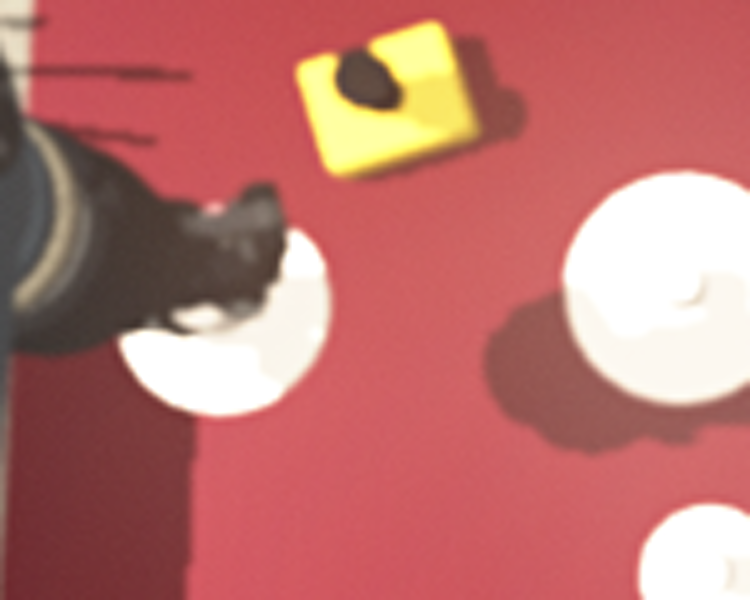

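The side crop shows the lid off the bench and level, held at the knob, with its plate centred near (277,392). Now I'll carry it over the pot.

Call:
{"method": "move_arm", "body": {
  "deltas": [
    [-0.005, 0.012, -0.01, 0, 5],
    [-0.02, 0.045, -0.025, 0, 5],
    [-0.045, 0.1, -0.04, 0, 5],
    [-0.07, 0.157, -0.05, 0, 5],
    [-0.095, 0.214, -0.05, 0, 5],
    [-0.12, 0.27, -0.05, 0, 5],
    [-0.145, 0.326, -0.05, 0, 5],
    [-0.17, 0.382, -0.05, 0, 5]
  ]
}}

```text
t: 6.35
tcp_pos: [0.5628, 0.1349, 0.1613]
tool_rot: [0.986, 0.164, -0.001, 0.0]
force: [0.6, 0.4, -1.6]
finger_gap: 0.247
```

Call:
{"method": "move_arm", "body": {
  "deltas": [
    [-0.025, 0.056, 0, 0, 5],
    [-0.05, 0.112, 0, 0, 5],
    [-0.075, 0.169, 0, 0, 5],
    [-0.1, 0.225, 0, 0, 5],
    [-0.125, 0.281, 0, 0, 5],
    [-0.15, 0.337, 0, 0, 5],
    [-0.175, 0.394, 0, 0, 5],
    [-0.195, 0.438, 0, 0, 5]
  ]
}}

```text
t: 7.02
tcp_pos: [0.5457, -0.0564, 0.1614]
tool_rot: [0.986, 0.164, -0.001, -0.0]
force: [-0.8, 0.0, -0.8]
finger_gap: 0.243
```

Call:
{"method": "move_arm", "body": {
  "deltas": [
    [-0.015, 0.034, 0, 0, 5],
    [-0.03, 0.067, 0, 0, 5],
    [-0.04, 0.09, 0, 0, 5],
    [-0.048, 0.108, 0, 0, 5],
    [-0.053, 0.12, 0, 0, 5],
    [-0.055, 0.124, 0, 0, 5],
    [-0.055, 0.124, 0, 0, 5],
    [-0.055, 0.124, 0, 0, 5]
  ]
}}

```text
t: 7.68
tcp_pos: [0.5423, -0.1073, 0.1619]
tool_rot: [0.986, 0.165, -0.0, -0.0]
force: [-0.5, -0.4, -0.4]
finger_gap: 0.244
```

```bash
python3 - <<'E'
from h import *
go(.544,-.1074,.12)
for n in('side','top'):
    im,d=manip.snapshot(n); a=im[130:250,250:400] if n=='side' else im[140:260,260:410]
    np.savez(n+'4.npz',im=im,d=d)
    cv2.imwrite(f'pics/{n}4.png',cv2.resize(a,None,fx=5,fy=5,interpolation=cv2.INTER_CUBIC)[...,::-1])
E
```

```text
t 7.68 tcp [ 0.5423 -0.1073  0.1619] yawx [ 9.456e-01  3.253e-01 -2.000e-04] zax [-3.e-04  4.e-04 -1.e+00] F [-0.52 -0.41 -0.36] T [ 0.013 -0.028  0.014] gap 0.244 q6 0.84
units [0.0039 0.0017 0.1046]
```

View pics/side4.png

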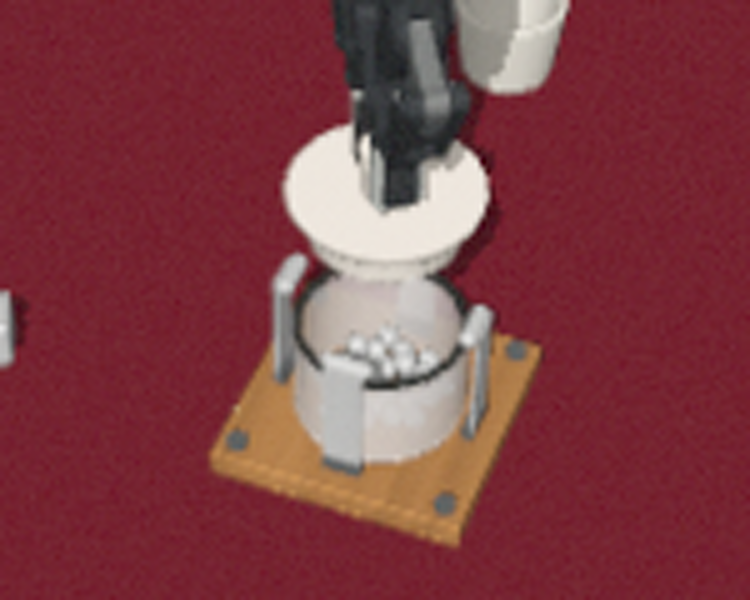

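View pics/top4.png

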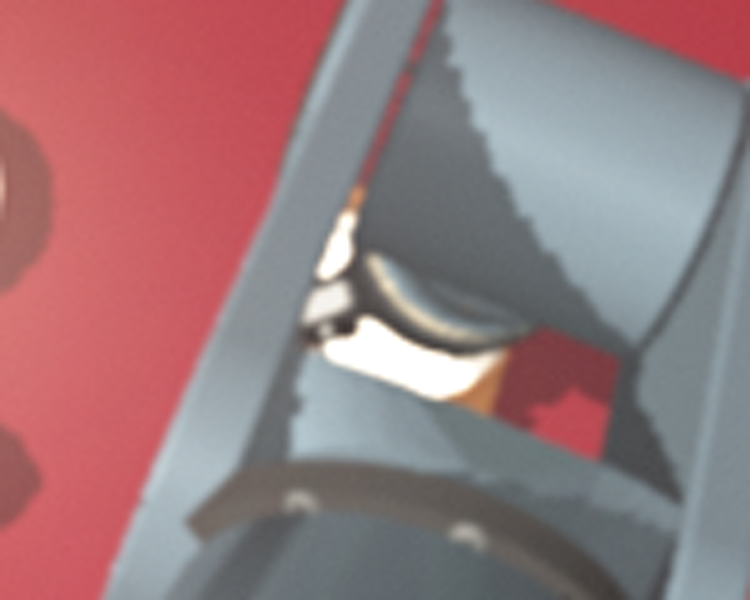

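The side crop shows the lid level above the pot, with its plate centred near (387,193) and the ring near (382,325). The arm hides it in the top view. I'll compare the two centres in the side view so that any calibration error cancels.

```bash
cat > meas.py <<'E'
from h import *
from scipy.optimize import least_squares
def circ(p,r0=None):
    f=lambda a:np.hypot(p[:,0]-a[0],p[:,1]-a[1])-(r0 or a[2])
    s=least_squares(f,[*p.mean(0),r0 or .04],loss='soft_l1',f_scale=.0007); return s.x,np.std(f(s.x))
def ring(im,z=.066):
    g=im.max(-1); m=((g<75)).astype(np.uint8); a=np.zeros_like(m); a[175:232,300:355]=m[175:232,300:355]
    v,u=np.nonzero(a); p=np.array([ray('side',x,y,z)[:2] for x,y in zip(u,v)])
    k=abs(np.hypot(p[:,0]-.543,p[:,1]+.107)-.038)<.006; return circ(p[k]),k.sum()
def plate(im,d,cxy):
    w=cloud('side',d); loc=np.hypot(w[...,0]-cxy[0],w[...,1]-cxy[1])<.06
    white=(im.min(-1)>165)&(np.ptp(im.astype(int),axis=-1)<40)
    m=loc&white&(w[...,2]>.07)
    p=w[m]; z0=np.percentile(p[:,2],60); 
    q=p[abs(p[:,2]-z0)<.004]; A=np.c_[q[:,:2]-q[:,:2].mean(0),np.ones(len(q))]; pl=np.linalg.lstsq(A,q[:,2],rcond=None)[0]
    return m,pl,q
E
python3 - <<'E'
from meas import *
D0=np.load('side0.npz'); print('ring',ring(D0['im']))
D=np.load('side4.npz'); print('ring now',ring(D['im']))
m,pl,q=plate(D['im'],D['d'],(.543,-.107)); print('plane slope,z',pl,len(q)); zt=pl[2]
mm=m.astype(np.uint8); c=max(cv2.findContours(mm,cv2.RETR_EXTERNAL,cv2.CHAIN_APPROX_NONE)[0],key=cv2.contourArea)[:,0]
vis=cv2.cvtColor(D['im'],cv2.COLOR_RGB2BGR); 
P=np.array([ray('side',x,y,zt)[:2] for x,y in c]); 
for zz in(zt,.148,.146,.15):
    P=np.array([ray('side',x,y,zz)[:2] for x,y in c]); h=cv2.convexHull(P.astype(np.float32))[:,0]
    a,s=circ(P,.0425); print(zz,a,s, 'hull',circ(h.astype(float)))
for x,y in c: vis[y,x]=(0,0,255)
cv2.imwrite('pics/c4.png',cv2.resize(vis[130:250,250:400],None,fx=5,fy=5,interpolation=0))
E
```

```text
ring ((array([ 0.54336668, -0.10822957,  0.03791869]), np.float64(0.0012235455501858029)), np.int64(82))
ring now ((array([ 0.54315478, -0.10881096,  0.03824753]), np.float64(0.001342876399852887)), np.int64(67))
plane slope,z [0.00171786 0.00318165 0.14864522] 613
0.148645215546603 [ 0.54213374 -0.09600651  0.0425    ] 0.013252913469707075 hull (array([ 0.54309723, -0.10120678,  0.04430646]), np.float64(0.002791794397156309))
0.148 [ 0.54217307 -0.09665165  0.0425    ] 0.013263001632351022 hull (array([ 0.54284005, -0.10161745,  0.04443817]), np.float64(0.002770603666530054))
0.146 [ 0.54230152 -0.09864981  0.0425    ] 0.013294417902757096 hull (array([ 0.54296154, -0.10449619,  0.04412656]), np.float64(0.002952047823169675))
0.15 [ 0.54205313 -0.09465071  0.0425    ] 0.01323174170855204 hull (array([ 0.54292056, -0.09983069,  0.04430547]), np.float64(0.0027864769174923035))
```

View pics/c4.png

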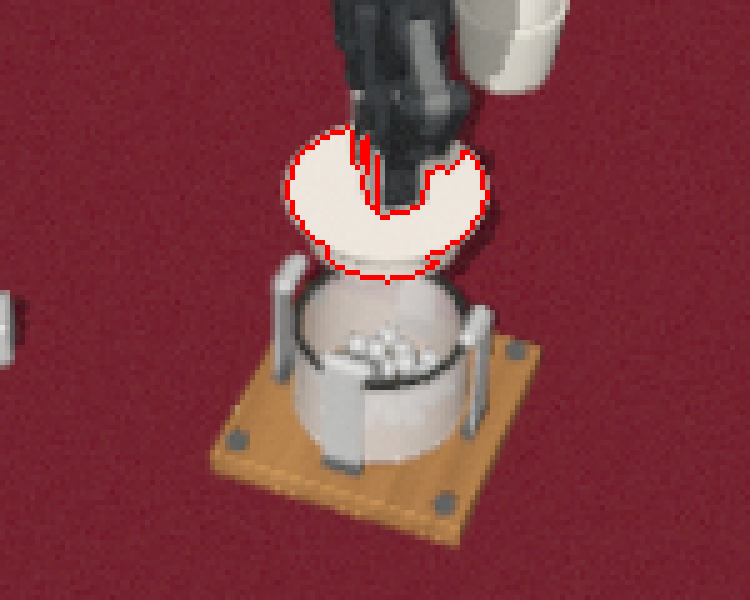

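```bash
cat >> meas.py <<'E'
def lidc(im,d,cxy,dbg=None):
    m,pl,q=plate(im,d,cxy); w=cloud('side',d)
    m&=abs(w[...,2]-pl[2])<.006
    c=max(cv2.findContours(m.astype(np.uint8),cv2.RETR_EXTERNAL,cv2.CHAIN_APPROX_NONE)[0],key=cv2.contourArea)[:,0]
    P=np.array([ray('side',x,y,pl[2])[:2] for x,y in c]); a=np.array(cxy)
    for i in range(6):
        r=np.hypot(*(P-a[:2]).T); k=abs(r-.0422)<(.008 if i<2 else .003); a,s=circ(P[k],.0422)
    return a[:2],s,k.sum(),pl
E
python3 - <<'E'
from meas import *
D=np.load('side4.npz')
for i in((.543,-.107),(.543,-.103),(.54,-.11)): print(lidc(D['im'],D['d'],i))
D=np.load('side0.npz')
w=cloud('side',D['d'])
# clip tops: pixel centroids
E
```

```text
(array([ 0.5425788 , -0.10578024]), np.float64(0.0009234538200890314), np.int64(76), array([0.00171786, 0.00318165, 0.14864522]))
(array([ 0.5425788 , -0.10578024]), np.float64(0.0009234538200890314), np.int64(76), array([0.00171786, 0.00318165, 0.14864522]))
(array([ 0.5425788 , -0.10578024]), np.float64(0.0009234538200890314), np.int64(76), array([0.00171786, 0.00318165, 0.14864522]))
```

Call:
{"method": "move_arm", "body": {
  "deltas": [
    [0, 0, 0.01, 0, 5],
    [0, 0.001, 0.025, 0, 5],
    [0.001, 0.002, 0.04, 0, 5],
    [0.001, 0.0035, 0.055, 0, 5],
    [0.001, 0.0035, 0.068, 0, 5],
    [0.001, 0.0035, 0.075, 0, 5],
    [0.001, 0.0035, 0.075, 0, 5],
    [0.001, 0.0035, 0.075, 0, 5]
  ]
}}

```text
t: 8.45
tcp_pos: [0.5432, -0.109, 0.1316]
tool_rot: [0.986, 0.165, -0.0, -0.0]
force: [0.2, -0.1, -1.1]
finger_gap: 0.248
```

```bash
python3 - <<'E'
from meas import *
go(.544,-.1074,.12)
im,d=manip.snapshot('side'); np.savez('side5.npz',im=im,d=d); print(lidc(im,d,(.543,-.107)))
cv2.imwrite('pics/side5.png',cv2.resize(im[130:250,250:400],None,fx=5,fy=5,interpolation=cv2.INTER_CUBIC)[...,::-1])
# local consistency: known clip nose geometry - ring again from side0 at outer/inner edges
D0=np.load('side0.npz')['im']; g=D0.max(-1)
for th in(60,75,90):
    m=np.zeros((400,640),np.uint8); m[175:232,300:355]=(g<th)[175:232,300:355]
    v,u=np.nonzero(m); p=np.array([ray('side',x,y,.065)[:2] for x,y in zip(u,v)])
    k=abs(np.hypot(p[:,0]-.543,p[:,1]+.108)-.038)<.005; print(th,circ(p[k]),circ(p[k],.038)[0][:2])
E
```

```text
t 8.45 tcp [ 0.5432 -0.109   0.1316] yawx [ 9.458e-01  3.247e-01 -4.000e-04] zax [-6.e-04  3.e-04 -1.e+00] F [ 0.22 -0.13 -1.09] T [ 0.021 -0.02   0.003] gap 0.248 q6 0.84
units [ 0.0032 -0.0031  0.0289]
(array([ 0.54338791, -0.1077001 ]), np.float64(0.0009286534094383593), np.int64(73), array([-0.00279343,  0.0012883 ,  0.11840487]))
60 (array([ 0.54347038, -0.10823994,  0.03820648]), np.float64(0.0007226812013125847)) [ 0.54349067 -0.1083425 ]
75 (array([ 0.54338367, -0.10916803,  0.03795405]), np.float64(0.0011437098305449509)) [ 0.54337672 -0.10915029]
90 (array([ 0.54318573, -0.1093242 ,  0.03819537]), np.float64(0.001550398040794098)) [ 0.54321536 -0.1093896 ]
```

View pics/side5.png

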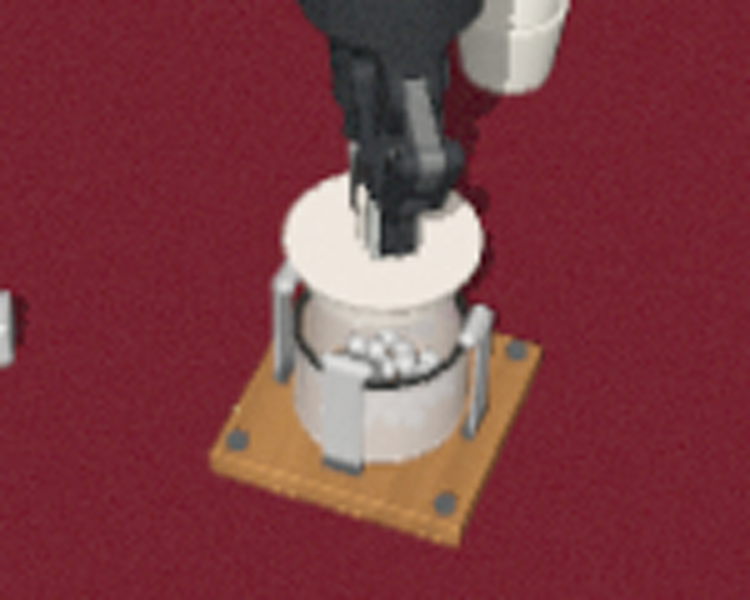

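Lid (0.5434, -0.1077) against ring (0.5434, -0.1085) is within 1 mm, and the lid is level. I'll lower the plug into the mouth.

Call:
{"method": "move_arm", "body": {
  "deltas": [
    [0, 0.0015, 0.008, 0, 5],
    [0, 0.0015, 0.016, 0, 5],
    [0, 0.0015, 0.024, 0, 5],
    [0, 0.0015, 0.032, 0, 5],
    [0, 0.0015, 0.04, 0, 5],
    [0, 0.0015, 0.048, 0, 5],
    [0, 0.0015, 0.054, 0, 5],
    [0, 0.0015, 0.058, 0, 5]
  ]
}}

```text
t: 9.17
tcp_pos: [0.5433, -0.1095, 0.1083]
tool_rot: [0.986, 0.165, -0.0, -0.0]
force: [0.1, 0.2, -1.2]
finger_gap: 0.243
```

```bash
python3 - <<'E'
from meas import *
go(.544,-.1074,.12)
im,d=manip.snapshot('side'); print(lidc(im,d,(.543,-.107)))
E
```

```text
t 9.17 tcp [ 0.5433 -0.1095  0.1083] yawx [ 9.458e-01  3.248e-01 -4.000e-04] zax [-5.e-04  2.e-04 -1.e+00] F [ 0.08  0.17 -1.22] T [ 0.024  0.007 -0.001] gap 0.243 q6 0.84
units [ 0.0033 -0.0045 -0.0293]
(array([ 0.54352553, -0.10807236]), np.float64(0.0009004491124699536), np.int64(73), array([-0.0039014 , -0.00137261,  0.09517087]))
```

Call:
{"method": "move_arm", "body": {
  "deltas": [
    [0, 0, 0.003, 0, 5],
    [0, 0, 0.006, 0, 5],
    [0, 0, 0.009, 0, 5],
    [0, 0, 0.012, 0, 5],
    [0, 0, 0.014, 0, 5],
    [0, 0, 0.016, 0, 5],
    [0, 0, 0.016, 0, 5],
    [0, 0, 0.016, 0, 5]
  ]
}}

```text
t: 9.88
tcp_pos: [0.5435, -0.1095, 0.1025]
tool_rot: [0.986, 0.165, -0.0, -0.0]
force: [-0.4, 0.5, 1.3]
finger_gap: 0.243
```

```bash
python3 - <<'E'
from meas import *
go(.544,-.1074,.12)
E
```

```text
t 9.88 tcp [ 0.5435 -0.1095  0.1025] yawx [0.9458 0.3248 0.    ] zax [-0.e+00  1.e-04 -1.e+00] F [-0.36  0.51  1.28] T [0.05  0.006 0.023] gap 0.243 q6 0.84
units [ 0.003  -0.0045 -0.0438]
```

Contact with the clips starts at TCP z about 0.1025, with the lateral force small. I'll press on slowly with a firmer grip.

Call:
{"method": "move_arm", "body": {
  "deltas": [
    [0, 0, 0, 0, 5],
    [0, 0, 0.001, 0, 5],
    [0, 0, 0.002, 0, 5],
    [0, 0, 0.003, 0, 5],
    [0, 0, 0.004, 0, 5],
    [0, 0, 0.005, 0, 5],
    [0, 0, 0.005, 0, 5],
    [0, 0, 0.005, 0, 5]
  ],
  "force": 120
}}

```text
t: 10.55
tcp_pos: [0.5436, -0.1096, 0.1009]
tool_rot: [0.986, 0.165, 0.0, 0.0]
force: [-1.6, 1.0, 6.2]
finger_gap: 0.233
```

Call:
{"method": "move_arm", "body": {
  "deltas": [
    [0, 0, 0.001, 0, 5],
    [0, 0, 0.002, 0, 5],
    [0, 0, 0.003, 0, 5],
    [0, 0, 0.004, 0, 5],
    [0, 0, 0.005, 0, 5],
    [0, 0, 0.005, 0, 5],
    [0, 0, 0.005, 0, 5],
    [0, 0, 0.005, 0, 5]
  ]
}}

```text
t: 11.22
tcp_pos: [0.5438, -0.1097, 0.0996]
tool_rot: [0.986, 0.165, 0.001, 0.0]
force: [-2.2, 1.6, 10.0]
finger_gap: 0.238
```

```bash
python3 - <<'E'
from meas import *
go(.544,-.1074,.12)
E
```

```text
t 11.22 tcp [ 0.5438 -0.1097  0.0996] yawx [0.9458 0.3248 0.001 ] zax [ 1.2e-03 -4.0e-04 -1.0e+00] F [-2.18  1.56  9.95] T [0.233 0.328 0.021] gap 0.238 q6 0.84
units [ 0.0023 -0.0052 -0.0511]
```

Call:
{"method": "move_arm", "body": {
  "deltas": [
    [-0.001, -0.001, 0, 0, 5],
    [-0.0015, -0.002, 0, 0, 5],
    [-0.0015, -0.002, 0.001, 0, 5],
    [-0.0015, -0.002, 0.002, 0, 5],
    [-0.0015, -0.002, 0.003, 0, 5],
    [-0.0015, -0.002, 0.004, 0, 5],
    [-0.0015, -0.002, 0.004, 0, 5],
    [-0.0015, -0.002, 0.004, 0, 5]
  ]
}}

```text
t: 11.88
tcp_pos: [0.5439, -0.1096, 0.0987]
tool_rot: [0.986, 0.165, 0.002, 0.001]
force: [-1.3, 0.6, 13.0]
finger_gap: 0.237
```

```bash
python3 - <<'E'
from meas import *
go(.544,-.1074,.12)
im,d=manip.snapshot('side'); print(lidc(im,d,(.543,-.107)))
cv2.imwrite('pics/side6.png',cv2.resize(im[130:250,250:400],None,fx=5,fy=5,interpolation=cv2.INTER_CUBIC)[...,::-1])
E
```

```text
t 11.88 tcp [ 0.5439 -0.1096  0.0987] yawx [0.9458 0.3249 0.0027] zax [ 0.0033 -0.0015 -1.    ] F [-1.33  0.61 12.98] T [0.11  0.296 0.026] gap 0.237 q6 0.84
units [ 0.0022 -0.005  -0.0533]
(array([ 0.54409737, -0.10831828]), np.float64(0.0009798910300450883), np.int64(57), array([ 0.00261117, -0.00454796,  0.08533592]))
```

View pics/side6.png

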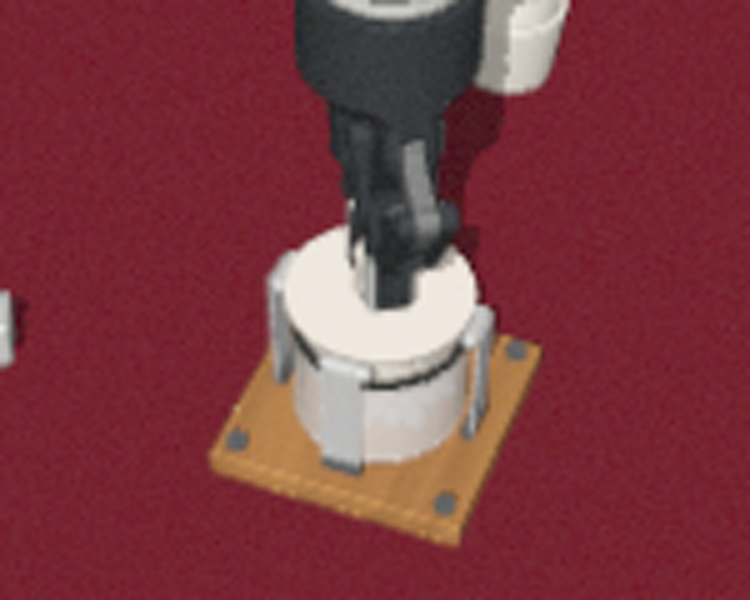

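The lid sits level on the clips, with its plate near (380,293) in the crop, and the lateral force has fallen. I'll keep pressing.

Call:
{"method": "move_arm", "body": {
  "deltas": [
    [0, 0, 0.001, 0, 5],
    [0, 0, 0.002, 0, 5],
    [0, 0, 0.003, 0, 5],
    [0, 0, 0.004, 0, 5],
    [0, 0, 0.005, 0, 5],
    [0, 0, 0.005, 0, 5],
    [0, 0, 0.005, 0, 5],
    [0, 0, 0.005, 0, 5]
  ]
}}

```text
t: 12.6
tcp_pos: [0.5437, -0.1095, 0.0968]
tool_rot: [0.986, 0.165, 0.001, 0.001]
force: [-3.3, 1.2, 14.1]
finger_gap: 0.239
```

```bash
python3 - <<'E'
from meas import *
go(.544,-.1074,.12)
E
```

```text
t 12.6 tcp [ 0.5437 -0.1095  0.0968] yawx [0.9458 0.3248 0.0024] zax [ 0.0031 -0.0014 -1.    ] F [-3.33  1.17 14.07] T [ 0.136  0.302 -0.002] gap 0.239 q6 0.84
units [ 0.0025 -0.0047 -0.0581]
```

Call:
{"method": "move_arm", "body": {
  "deltas": [
    [-0.001, -0.001, 0.001, 0, 5],
    [-0.0015, -0.001, 0.002, 0, 5],
    [-0.0015, -0.001, 0.003, 0, 5],
    [-0.0015, -0.001, 0.004, 0, 5],
    [-0.0015, -0.001, 0.005, 0, 5],
    [-0.0015, -0.001, 0.005, 0, 5],
    [-0.0015, -0.001, 0.005, 0, 5],
    [-0.0015, -0.001, 0.005, 0, 5]
  ]
}}

```text
t: 13.27
tcp_pos: [0.543, -0.1093, 0.093]
tool_rot: [0.986, 0.165, 0.001, 0.001]
force: [1.7, -1.1, 1.5]
finger_gap: 0.242
```

```bash
python3 - <<'E'
from meas import *
go(.544,-.1074,.12)
E
```

```text
t 13.27 tcp [ 0.543  -0.1093  0.093 ] yawx [0.9458 0.3247 0.002 ] zax [ 2.4e-03 -9.0e-04 -1.0e+00] F [ 1.7  -1.1   1.53] T [-0.004 -0.323 -0.053] gap 0.242 q6 0.84
units [ 0.004  -0.0036 -0.0676]
```

The force dropped suddenly from 14 N to 1.5 N, which is the click. Now I'll press down onto the seal.

Call:
{"method": "move_arm", "body": {
  "deltas": [
    [0, 0, 0.002, 0, 5],
    [0, 0, 0.004, 0, 5],
    [0, 0, 0.006, 0, 5],
    [0, 0, 0.008, 0, 5],
    [0, 0, 0.01, 0, 5],
    [0, 0, 0.011, 0, 5],
    [0, 0, 0.011, 0, 5],
    [0, 0, 0.011, 0, 5]
  ]
}}

```text
t: 13.93
tcp_pos: [0.5416, -0.1088, 0.0883]
tool_rot: [0.986, 0.165, -0.0, -0.0]
force: [0.1, 0.2, 0.4]
finger_gap: 0.234
```

```bash
python3 - <<'E'
from meas import *
go(.544,-.1074,.12)
im,d=manip.snapshot('side'); print(lidc(im,d,(.543,-.107)))
cv2.imwrite('pics/side7.png',cv2.resize(im[130:250,250:400],None,fx=5,fy=5,interpolation=cv2.INTER_CUBIC)[...,::-1])
E
```

```text
t 13.93 tcp [ 0.5416 -0.1088  0.0883] yawx [ 9.457e-01  3.249e-01 -6.000e-04] zax [-7.e-04  1.e-04 -1.e+00] F [0.15 0.17 0.45] T [-0.038 -0.087  0.018] gap 0.234 q6 0.84
units [ 0.0067 -0.0014 -0.0793]
(array([ 0.54158137, -0.10819483]), np.float64(0.0009237277709234219), np.int64(61), array([-0.0023246 ,  0.00094959,  0.07519431]))
```

View pics/side7.png

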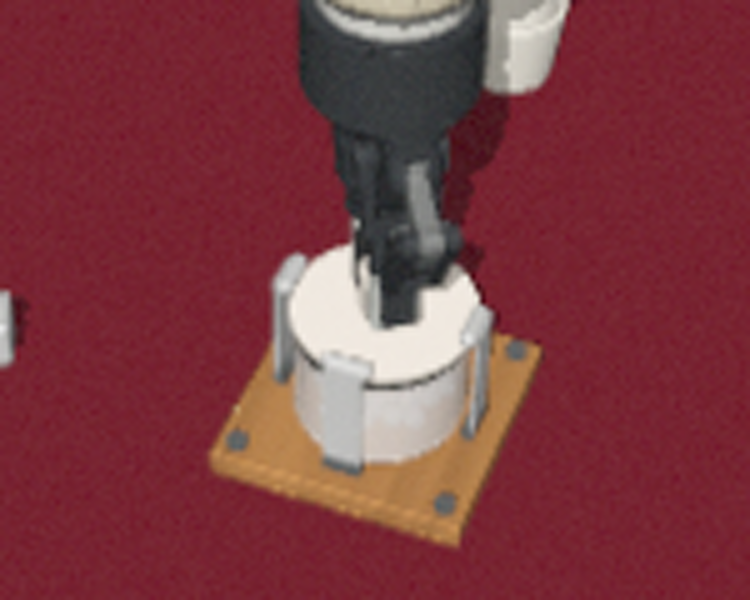

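The lid is level, with all visible clips above the plate edge. I'll recentre by about 1 mm and squeeze the seal.

Call:
{"method": "move_arm", "body": {
  "deltas": [
    [0.001, 0.0005, 0, 0, 5],
    [0.002, 0.001, 0.001, 0, 5],
    [0.0025, 0.001, 0.003, 0, 5],
    [0.0025, 0.001, 0.005, 0, 5],
    [0.0025, 0.001, 0.007, 0, 5],
    [0.0025, 0.001, 0.008, 0, 5],
    [0.0025, 0.001, 0.008, 0, 5],
    [0.0025, 0.001, 0.008, 0, 5]
  ]
}}

```text
t: 14.65
tcp_pos: [0.5422, -0.1087, 0.086]
tool_rot: [0.986, 0.165, -0.001, -0.0]
force: [-4.0, -0.3, 9.4]
finger_gap: 0.235
```

```bash
python3 - <<'E'
from meas import *
go(.544,-.1074,.12)
E
```

```text
t 14.65 tcp [ 0.5422 -0.1087  0.086 ] yawx [ 0.9457  0.3251 -0.0015] zax [-1.6e-03  3.0e-04 -1.0e+00] F [-4.02 -0.3   9.37] T [ 0.024  0.617 -0.009] gap 0.235 q6 0.84
units [ 0.0053 -0.0016 -0.0851]
```

Call:
{"method": "move_arm", "body": {
  "deltas": [
    [-0.001, -0.0005, 0.001, 0, 5],
    [-0.0015, -0.0005, 0.002, 0, 5],
    [-0.0015, -0.0005, 0.003, 0, 5],
    [-0.0015, -0.0005, 0.004, 0, 5],
    [-0.0015, -0.0005, 0.005, 0, 5],
    [-0.0015, -0.0005, 0.006, 0, 5],
    [-0.0015, -0.0005, 0.006, 0, 5],
    [-0.0015, -0.0005, 0.006, 0, 5]
  ]
}}

```text
t: 15.32
tcp_pos: [0.5422, -0.1087, 0.0846]
tool_rot: [0.986, 0.165, 0.0, 0.0]
force: [-5.0, 1.6, 15.0]
finger_gap: 0.237
```

```bash
python3 - <<'E'
from meas import *
go(.544,-.1074,.12)
im,d=manip.snapshot('side'); print(lidc(im,d,(.543,-.107)))
cv2.imwrite('pics/side8.png',cv2.resize(im[130:250,250:400],None,fx=5,fy=5,interpolation=cv2.INTER_CUBIC)[...,::-1])
cv2.imwrite('pics/side8f.png',im[...,::-1])
E
```

```text
t 15.32 tcp [ 0.5422 -0.1087  0.0846] yawx [0.9457 0.3249 0.    ] zax [ 0. -0. -1.] F [-4.98  1.58 14.99] T [ 0.213  0.76  -0.009] gap 0.237 q6 0.84
units [ 0.0054 -0.0016 -0.0885]
(array([ 0.54123094, -0.10900909]), np.float64(0.0011945393048532096), np.int64(47), array([0.00198218, 0.00296966, 0.07185513]))
```

View pics/side8.png

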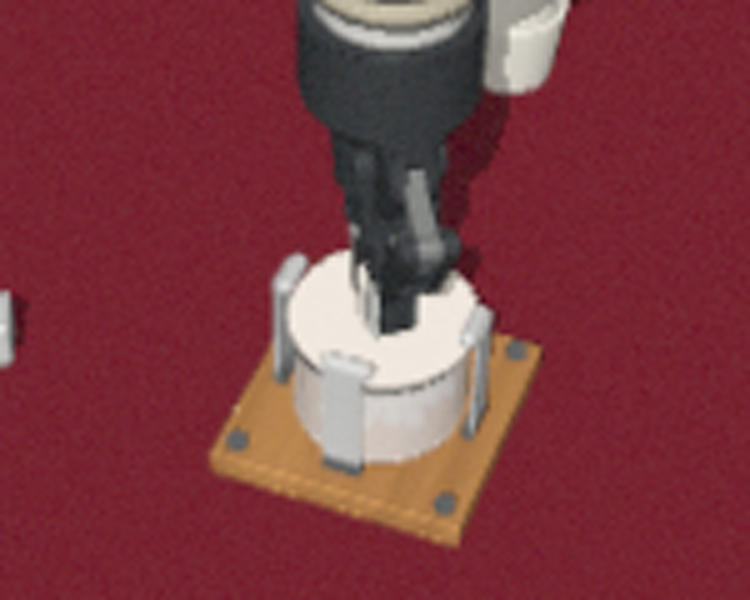

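View pics/side8f.png

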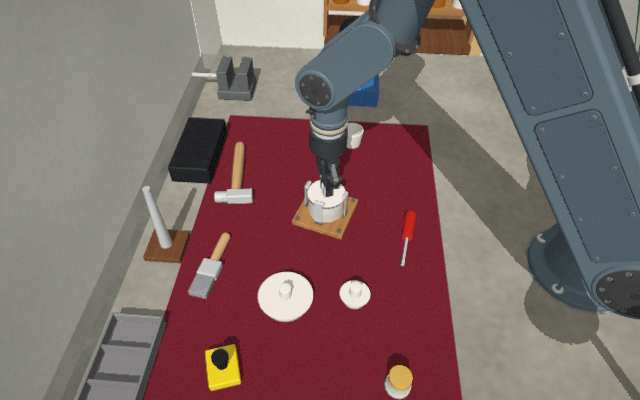

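The seal is squeezed about 3.3 mm by the plate height (75.2 mm down to 71.9 mm), at 15 N. I'll ease the side force a little and hold for one call to check that it stays steady.

Call:
{"method": "move_arm", "body": {
  "deltas": [
    [-0.001, -0.0005, 0, 0, 5],
    [-0.0015, -0.0005, 0.001, 0, 5],
    [-0.0015, -0.0005, 0.001, 0, 5],
    [-0.0015, -0.0005, 0.001, 0, 5],
    [-0.0015, -0.0005, 0.001, 0, 5],
    [-0.0015, -0.0005, 0.001, 0, 5],
    [-0.0015, -0.0005, 0.001, 0, 5],
    [-0.0015, -0.0005, 0.001, 0, 5]
  ]
}}

```text
t: 16.03
tcp_pos: [0.5421, -0.1087, 0.0846]
tool_rot: [0.986, 0.165, 0.001, 0.0]
force: [-3.8, 1.9, 16.8]
finger_gap: 0.239
```

Call:
{"method": "move_arm", "body": {
  "deltas": [
    [0, 0, 0, 0, 5],
    [0, 0, 0, 0, 5],
    [0, 0, 0, 0, 5],
    [0, 0, 0, 0, 5],
    [0, 0, 0, 0, 5],
    [0, 0, 0, 0, 5],
    [0, 0, 0, 0, 5],
    [0, 0, 0, 0, 5]
  ]
}}

```text
t: 16.7
tcp_pos: [0.5421, -0.1087, 0.0845]
tool_rot: [0.986, 0.165, 0.001, 0.0]
force: [-4.0, 1.9, 16.8]
finger_gap: 0.236
```

```bash
python3 - <<'E'
from meas import *
go(.544,-.1074,.12)
im,d=manip.snapshot('side'); print(lidc(im,d,(.543,-.107)))
E
```

```text
t 16.7 tcp [ 0.5421 -0.1087  0.0845] yawx [0.9458 0.3247 0.0013] zax [ 1.4e-03 -2.0e-04 -1.0e+00] F [-4.04  1.88 16.78] T [0.327 0.612 0.034] gap 0.236 q6 0.84
units [ 0.0057 -0.0015 -0.0886]
(array([ 0.54156426, -0.10869079]), np.float64(0.0010569024718597975), np.int64(55), array([0.00399651, 0.01018995, 0.07189872]))
```

It's steady at 16.8 N, so I'm handing it in.

```bash
python3 -c "
from station import manip
print(manip.sign_off()); s=manip.sense(); print(s['t'],s['force'],s['tcp_pos'])"
```

```text
the job is handed in; nothing more can be done
None
the job is handed in; nothing more can be done
```

The pot is closed. I gripped the middle lid by its knob, set it level on the clips and pressed straight down. It clicked through: the push built to about 14 N, then dropped to 1.5 N. I kept pressing and handed in at 16.7 s with the gripper still holding the lid down at a commanded 120 N grip.

- **Seal:** the last check showed a steady 16.8 N push. The plate sat about 3.3 mm below its seal-touch height, out of 4 mm of travel, which is well past half-way.
- **Level:** the plate was level to within about 0.6°. The lid was under the clips that the side camera could see. The top view was blocked by the arm during placing, so I did not use it for the final check.
- **Bystanders:** in the last full side picture, the other two lids and the other things lying about looked where they were at the start.
- **Small disagreements:** about 4 N of sideways force remained in the final hold. The measured lid centre was about 2 mm in x from the seal ring centre I measured before placing.

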